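# Put the ring clamp away and fasten the case

### The job

Put the wooden ring clamp that lies on the bench top away in the open grey metal case, lying flat on its floor, and swing the lid fully shut. Then push the wing-shaped fastener head on the lid down against its spring and, keeping it down, turn it a quarter turn clockwise (seen from above) until it catches and stays locked when let go. Leave the tweezers, the red-handled pliers and the oil bottle where they are.

Things in the scene. Friction and masses are not known exactly. Their poses are not given: they have to be found in the camera images.
- case: open-topped grey sheet-metal case, 185 mm (its x) by 180 mm (its y) by 65 mm high, fixed to the bench, walls 4 mm. Origin: centre of its underside; z up; the lid is hinged along the top of its +x wall. Inside, a bracket stands off the -x wall (see case_bracket) and the rest is empty.
- case_floor (a point): middle of the free floor, 30 mm from the case centre towards +x, between bracket and hinge wall, 6 mm above the bench. The free floor measures 117 mm along the case's x and 172 mm along its y; axes as the case.
- case_bracket (a point): centre of the top of the steel bracket plate (60 mm along the case's x, 64 mm along its y, 8 mm thick, on two legs, top 49 mm above the bench) with the slot for the fastener's foot; 57 mm from the case's centre towards -x.
- lid_hinge (a point): middle of the lid's hinge line: top of the case's +x wall, 65 mm above the bench; the hinge line runs along the case's y.
- lid_edge (a point): middle of the lid's free edge, on its outer face (upper face when shut). The aluminium lid is a plate 189 mm from hinge to free edge, 184 mm wide along the case's y, 5 mm thick; shut, its upper face lies 70 mm above the bench.
- lid (a joint): angle of the lid: 0 = shut (level), 1.57 = upright; it starts leaning back at about 2. A stiff friction hinge (1 N m) keeps the lid at any angle, so it must be pushed all the way down (up to 9 N at the free edge).
- head_grip (a point): centre of the wing head (dark steel) of the fastener on the lid's outer face, 150 mm from the hinge, mid-width. The wing is 62 mm long (this point's x), 14 mm thick (y), 24 mm high (z, away from the lid), on an 18 mm stem. Lid shut, head up: it spans 16 to 40 mm above the lid, centre 98 mm above the bench. Unlocked, the wing lies along the case's x; locked, along its y.
- head_press (a joint): how far the head is pushed in: 0 = up, 0.0115 = bottom; spring 3 N at first, 10 N at the bottom. With the lid shut the head turns only while pushed in more than 8.5 mm, all through the turn; let go after the turn it springs up into a groove and stays caught at about 0.0045. (A cross bar at its foot drops through the bracket's slot as the lid shuts with the head unlocked.)
- head_turn (a joint): angle of the head: 0 = unlocked (start), grows clockwise seen from above; 1.57 = locked, end stop at 1.62. Light friction.
- clamp_centre (a point): centre of the wooden ring clamp with a brass band, 25 mm wide (this point's x), 110 mm long (its y), 18 mm high, 60 g, lying on the bench top (not the one in the bench tray below); half-way up, 9 mm above what it lies on.
- tweezers: plain steel tweezers, 12x133x9 mm, lying on the bench; origin at the centre of its underside. Bystander: leave alone.
- pliers_red: small pliers with red grips, 101x68x10 mm, lying on the bench; origin at the centre of its underside. Bystander: leave alone.
- oil_bottle: a small oil bottle with a red spout, 39 mm diameter, 98 mm tall, standing on the bench; origin at the centre of its underside. Bystander: leave alone.

How it is judged:
By the outcome, as a careful person would: the job done as asked, in the order asked, and still so for the second after the job is handed in, with the robot touching nothing.
It also fails if it takes over 72 s, if anything falls off the work surface, if the arm or the gripper's body presses on something with over 40 N, if the wrist force passes 120 N, or if a joint passes its speed limit or range.

### The arm

A 6-joint arm with a two-finger parallel gripper is mounted at the origin on a cart in front of the work surface, level with it; the furniture and walls round the work are solid. World frame = base frame: x ahead of the robot, y to its left, z up, the work surface at z = 0. Lengths are in m, angles in rad, forces in N, time in s.
With the tool pointing down it reaches from about 0.325 to 0.875 m from the base axis. Payload 4.4 kg.
Tool frame: the origin (TCP) lies at the centre of the arm's flange, where the gripper is bolted on; the fingertips stand 173 mm ahead of it and the grasp point (between the pads) lies 155 mm ahead of it; z points along the fingers, y is the line along which they close (so a half turn about z gives the same grasp; the last joint's range is limited). The gripper opens to 85 mm and grips with 20 to 120 N. Pads are 22 mm wide; open, the fingers measure 114 mm over their backs; the gripper's body (76 mm by 85 mm) begins 54 mm behind the grasp point. The pads swing forward as they close: fully open they stand 13 mm farther back than shut.
Start: joints at [-1.258, 0.207, 1.542, -0, 1.393, -0.15], TCP at [0.257, -0.514, 0.405] pointing down, gripper open.
Joint ranges: [-2.73, 2.73], [-0.86, 2.22], [0.23, 2.46], [-1.11, 4.25], [0.08, 2.63], [-2.82, 2.82]. Speed limits (rad/s): [2.79, 2.79, 3.14, 3.14, 3.14, 3.14].

### API

Orientations are given as [roll, pitch, yaw] about the fixed x, y, z axes, in that order (R = Rz(yaw) Ry(pitch) Rx(roll)).
In Python, from cell import status, eyes, order gives the robot as it stands.
- The arm moves only by the tool carry_out, never from a script. Its argument "increments" is text: rows parted by semicolons, each of 6 numbers parted by spaces: the shift along the tool's x, y, z scaled (see below), then the turn, a rotation vector about the tool's x, y, z scaled (see below). A call has 1 to 8 rows; each row shifts and turns the commanded pose from where the row before left it, along the tool's axes as they then stand; what a row does not reach is not made up. The controller multiplies each number of a shift by 0.6 m and each number of a turn by 2 pi rad. A row lasts 1/10 s, in which the tool goes at most 50 mm and 8.59 degrees, less where a joint would pass 70% of its speed; a pose out of reach is approached as far as the arm can. A call with a number of a shift or a turn outside -1 to 1 is refused whole. A call with a gripper value outside its range is refused whole. "fingers" is the opening, from -1 (shut) to 1 (fully open), so that 0 is half open, set as the call begins (left out, the last holds). The fingers move at their own pace and stop on an object; "newtons" is the grip in N (left out, the last holds). Time passes only in rows, so rows that do not move let the fingers close. It gives the time, the measured TCP pose, the force, the opening and the grip force at its end, in the units of the state.
- status.get_state(): the state, without advancing time (a new reading comes with each control period).
- eyes.get_image(name): name is "side" or "top"; returns the picture (480x640x3 uint8, red, green, blue); there is no depth.
- eyes.get_calibration(name): a dict with "mtx" (3x3 intrinsics, pixels), "pose" (4x4, takes a point from camera to world coordinates). Camera axes: x right, y up, looking along -z (the intrinsics and any distortion apply to the point x, -y, -z); pixel columns grow to the right and rows downward; lengths in m; the calibration is good to about 2 mm. A picture is of the moment at which its call begins. get_calibration takes no time and is no camera call.
- order.sign_off(): hands the job in; it is judged then, once.
The state is a dict: "time": time; "q": joint angles; "joint_vel": joint speeds; "joint_efforts": joint torques, N m; "ee_pos": TCP position; "tool_rot": TCP orientation; "force": force on the tool from outside, world axes, zero at the start; "wrist_torque": the same for the moment, N m; "width": finger opening in m; "gripper_force": force on a finger pad.
Only numpy, scipy, OpenCV 4.12 (cv2) and the standard library are available. Lean on these libraries where they do the work, as an engineer would, in place of code of your own. Each camera call takes 0.05 s, during which the arm holds its last target. There are 200 camera calls.

## Working session

There is one attempt and no reset: what is moved stays moved. The work goes in short steps, Python scripts to look and compute and a tool call to move; the robot and the scene stay as the last step left them, time stands still between calls to the robot, and variables do not carry over. Pictures are saved under pics/ and viewed, at most 10 in all, crops included, and the job is handed in when it is done.

Besides the shell and the picture viewer there is one more tool, called after "Emit:" as name(argument=value, ...) on one line, values as JSON. carry_out: Moves the arm, as the interface text tells. Its arguments: {"type":"object","properties":{"increments":{"type":"string"},"fingers":{"type":"number"},"newtons":{"type":"number"}},"required":["increments"]}

```bash
mkdir -p pics; python3 - <<'E'
from cell import status, eyes, order
import cv2
for n in ("top","side"):
    cv2.imwrite(f"pics/{n}0.png",eyes.get_image(n)[:,:,::-1]); c=eyes.get_calibration(n); print(n,c)
print(status.get_state())
E
```

```text
top {'mtx': array([[606.99686689,   0.        , 314.58912164],
       [  0.        , 606.99686689, 242.68959107],
       [  0.        ,   0.        ,   1.        ]]), 'pose': array([[-0.02234348,  0.99701781, -0.07386643,  0.48559256],
       [-0.99969025, -0.02309125, -0.00928474,  0.07183018],
       [-0.01096272,  0.0736361 ,  0.99722492,  1.57417161],
       [ 0.        ,  0.        ,  0.        ,  1.        ]])}
side {'mtx': array([[594.45894913,   0.        , 316.38346993],
       [  0.        , 594.45894913, 246.16415327],
       [  0.        ,   0.        ,   1.        ]]), 'pose': array([[-0.92543681,  0.25900764, -0.27655335,  0.20995454],
       [-0.37866783, -0.65787   ,  0.65101285,  0.98266269],
       [-0.01331885,  0.70719311,  0.70689498,  1.08574026],
       [ 0.        ,  0.        ,  0.        ,  1.        ]])}
{'time': 0.1, 'q': array([-1.25747511e+00,  2.07357896e-01,  1.54283506e+00, -4.36805307e-06,
        1.39348665e+00, -1.50502028e-01]), 'joint_vel': array([ 0.00114654, -0.00066073, -0.0007762 ,  0.00177252,  0.0010841 ,
       -0.00058302]), 'joint_efforts': array([-4.49224963e-04, -3.84088433e+01, -2.92548519e+01, -3.27696862e-04,
        4.78758200e-03,  1.68312756e-06]), 'ee_pos': array([ 0.25712312, -0.51393746,  0.403617  ]), 'tool_rot': array([-3.13952865e+00, -3.08656092e-04,  4.63823704e-01]), 'force': array([-0.09514093,  0.21302883,  0.01839055]), 'wrist_torque': array([-0.00087102,  0.01500369, -0.02239785]), 'gripper_force': 0.0, 'width': 0.08500648430538536}
```

View pics/top0.png

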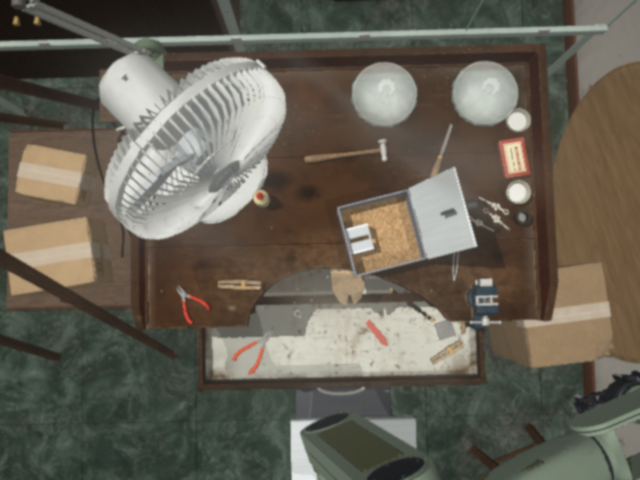

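View pics/side0.png

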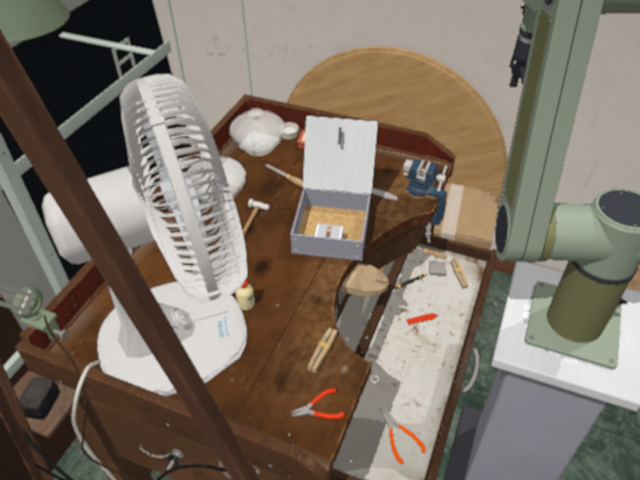

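The top view shows the clamp at (239,285), the open case at about (380,232) with its bracket at the left (360,237), and the lid leaning right with the wing at (448,212). In the side view the clamp is at (322,350), the case at (330,230) and the wing at (340,137).

```bash
cat > h.py <<'E'
import numpy as np, cv2
from cell import status, eyes, order
def ray(n,p):
    c=eyes.get_calibration(n); K=c["mtx"]; P=c["pose"]
    d=np.linalg.inv(K)@[p[0],p[1],1]; d=P[:3,:3]@(d*[1,-1,-1]); return P[:3,3],d
def onz(n,p,z):
    o,d=ray(n,p); return o+d*(z-o[2])/d[2]
def tri(p,q):
    o,d=ray("top",p); o2,d2=ray("side",q)
    A=np.stack([d,-d2],1); s=np.linalg.lstsq(A,o2-o,rcond=None)[0]
    a=o+s[0]*d; b=o2+s[1]*d2; return (a+b)/2, np.linalg.norm(a-b)
def proj(n,X):
    c=eyes.get_calibration(n); P=c["pose"]; v=P[:3,:3].T@(np.array(X)-P[:3,3])*[1,-1,-1]; v=c["mtx"]@v; return v[:2]/v[2]
E
python3 - <<'E'
import cv2,numpy as np
a=cv2.imread("pics/top0.png");b=cv2.imread("pics/side0.png")
A=cv2.resize(a[160:280,330:480],None,fx=5,fy=5,interpolation=3)
B=cv2.resize(b[110:265,280:385],None,fx=4,fy=4,interpolation=3)
cv2.imwrite("pics/c1.png",A[:600,:750]); 
C=cv2.resize(a[265:305,205:275],None,fx=5,fy=5,interpolation=3)
D=cv2.resize(b[320:380,290:350],None,fx=5,fy=5,interpolation=3)
o=np.zeros((600,790,3),np.uint8); o[:600,:420]=B[:600]; o[:200,430:780]=C; o[210:510,430:730]=D
cv2.imwrite("pics/c2.png",o)
E
```

```text
(no output)
```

View pics/c1.png

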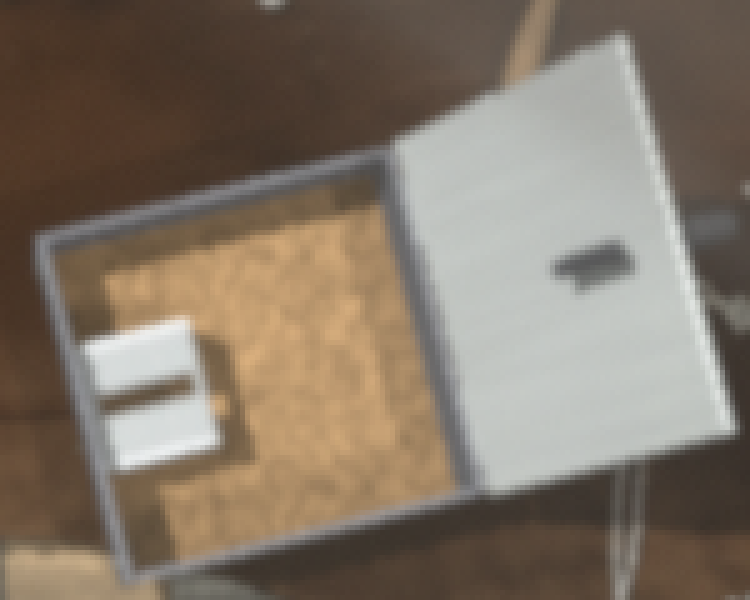

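View pics/c2.png

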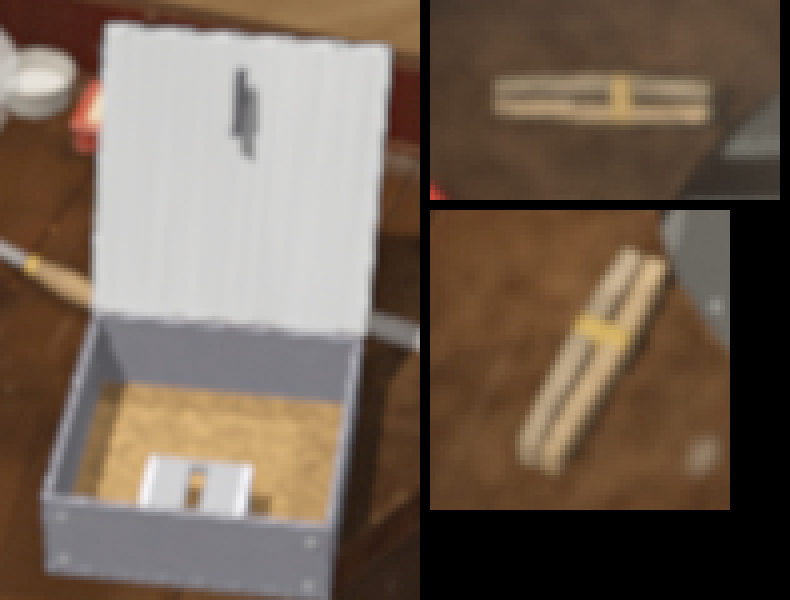

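The left crop shows the case rim corners at (337.6,207.6), (355,275.6), (408,190) and (426,258.4) in full-image pixels. The clamp's top face spans about (218–261, 280–289), with its band on the right half. The thing on the lid's visible inner face is the fastener foot.

```bash
python3 - <<'E'
from h import *
np.set_printoptions(precision=4,suppress=True)
c=[onz("top",p,.065) for p in [(337.6,207.6),(355,275.6),(426,258.4),(408,190)]]
for v in c: print(v)
c=np.array(c); ctr=c.mean(0); ux=(c[2]+c[3]-c[0]-c[1])[:2]; uy=(c[0]+c[3]-c[1]-c[2])[:2]
print("case",ctr,"len",np.linalg.norm(ux)/2,np.linalg.norm(uy)/2,"yaw",np.arctan2(ux[1],ux[0]),np.arctan2(uy[1],uy[0]))
# side check of near corners: crop (45,497),(330,522)/4+(280,110)
for p in [(45,497),(332,522),(95,318),(362,336)]: print("side rim",onz("side",(p[0]/4+280,p[1]/4+110),.065))
# lid edge corners
print("lid",tri((330+625/5,160+35/5),(280+105/4,110+22/4)),tri((330+737/5,160+432/5),(280+390/4,110+45/4)))
# clamp
for n in("top","side"):
    im=eyes.get_image(n); 
    x0,y0,x1,y1=(205,265,265,300) if n=="top" else (300,322,345,378)
    hsv=cv2.cvtColor(im,cv2.COLOR_RGB2HSV)[y0:y1,x0:x1]; 
    m=(hsv[:,:,2]>115)&(hsv[:,:,0]>8)&(hsv[:,:,0]<35)
    nn,l,st,ce=cv2.connectedComponentsWithStats(cv2.morphologyEx(m.astype('uint8'),3,np.ones((3,3))))
    k=1+st[1:,4].argmax(); pts=np.argwhere(l==k)[:,::-1]+[x0,y0]
    W=np.array([onz(n,p,.016)[:2] for p in pts],np.float32)
    r=cv2.minAreaRect(W*1000); print(n,len(pts),r)
E
```

```text
[0.6841 0.0263 0.065 ]
[ 0.5132 -0.0125  0.065 ]
[ 0.5519 -0.1899  0.065 ]
[ 0.7243 -0.151   0.065 ]
case [ 0.6184 -0.0818  0.065 ] len 0.18167147078998985 0.1760010084088989 yaw -1.352015403601981 0.2226437767522675
side rim [0.6832 0.0268 0.065 ]
side rim [ 0.5105 -0.0174  0.065 ]
side rim [ 0.7224 -0.1442  0.065 ]
side rim [ 0.5497 -0.1916  0.065 ]
lid (array([ 0.7466, -0.2313,  0.2379]), np.float64(0.0012134457250487787)) (array([ 0.568 , -0.2741,  0.2364]), np.float64(0.0003539446439755077))
top 406 ((499.2935485839844, 282.572509765625), (108.03181457519531, 25.590486526489258), 88.72118377685547)
side 850 ((498.96270751953125, 277.2478942871094), (74.10122680664062, 133.2378387451172), 20.193477630615234)
```

```bash
cat >> h.py <<'E'
from scipy.spatial.transform import Rotation as Ro
np.set_printoptions(precision=4,suppress=True)
def plan(xyz,yaw):
    "pure turn about tool z first, then shift along the turned axes; totals in interface units"
    s=status.get_state(); R=Ro.from_euler("xyz",s["tool_rot"]); G=Ro.from_euler("xyz",[np.pi,0,yaw])
    rv=(R.inv()*G).as_rotvec(); d=G.inv().apply(np.array(xyz)-s["ee_pos"])
    print("at",s["ee_pos"],s["tool_rot"],"t",s["time"]); print("turn",rv/2/np.pi,"rows>=",np.linalg.norm(rv)/.15)
    print("shift",d/.6,"rows>=",np.linalg.norm(d)/.05)
E
python3 -c "
from h import *
plan([.499,.2826,.30],1.548)"
```

```text
at [ 0.2571 -0.5141  0.4039] [-3.1401 -0.0002  0.4638] t 0.2
turn [-0.0002 -0.0002 -0.1726] rows>= 7.2280964490794455
shift [1.3366 0.3727 0.1732] rows>= 16.78030793224203
```

Emit:
carry_out(increments="0.01 0 0 0 0 -0.0216;0.02 0 0 0 0 -0.0216;0.03 0 0 0 0 -0.0216;0.04 0 0 0 0 -0.0216;0.05 0 0 0 0 -0.0216;0.05 0.0 0 0 0 -0.0216;0.055 0 0 0 0 -0.0216;0.055 0 0 0 0 -0.0216", fingers=0.3, newtons=40)

```text
time: 1.0
ee_pos: [0.345, -0.3564, 0.4044]
tool_rot: [3.141, -0.0, 1.555]
force: [0.5, -0.3, 0.2]
width: 0.0554
gripper_force: 0.0
```

```bash
python3 -c "
from h import *
plan([.499,.2826,.28],1.548)"
```

```text
at [ 0.345  -0.3564  0.4044] [ 3.1415 -0.0004  1.5553] t 1.0
turn [ 0.     -0.0001  0.0012] rows>= 0.048748391714107865
shift [1.0705 0.2324 0.2074] rows>= 13.379177170530342
```

Emit:
carry_out(increments="0.067 0.0145 0 0 0 0;0.067 0.0145 0 0 0 0;0.067 0.0145 0 0 0 0;0.067 0.0145 0 0 0 0;0.067 0.0145 0 0 0 0;0.067 0.0145 0 0 0 0;0.067 0.0145 0 0 0 0;0.067 0.0145 0 0 0 0")

```text
time: 1.8
ee_pos: [0.4208, -0.0358, 0.4048]
tool_rot: [3.141, 0.0, 1.549]
force: [0.3, -0.6, -0.9]
width: 0.0557
gripper_force: 0.0
```

Emit:
carry_out(increments="0.067 0.0145 0.02 0 0 0;0.067 0.0145 0.02 0 0 0;0.067 0.0145 0.03 0 0 0;0.067 0.0145 0.03 0 0 0;0.067 0.0145 0.03 0 0 0;0.067 0.0145 0.03 0 0 0;0.067 0.0145 0.03 0 0 0;0 0 0 0 0 0")

```text
time: 2.6
ee_pos: [0.4869, 0.246, 0.2873]
tool_rot: [-3.137, 0.0, 1.554]
force: [-1.2, -0.2, -0.3]
width: 0.0553
gripper_force: 0.0
```

```bash
python3 - <<'E'
from h import *
plan([.499,.2826,.177],1.548)
t=cv2.cvtColor(eyes.get_image("top"),4)[210:330,150:330]; s=cv2.cvtColor(eyes.get_image("side"),4)[220:400,230:400]
o=np.zeros((540,800,3),np.uint8); s=cv2.resize(s,None,fx=3,fy=3); o[:,:440]=s[:,:440]; o[:240,440:]=cv2.resize(t,None,fx=2,fy=2)
cv2.imwrite("pics/g.png",o)
E
```

```text
at [0.4869 0.246  0.2873] [-3.1365  0.0002  1.5543] t 2.6
turn [-0.0008  0.      0.001 ] rows>= 0.053668294053665834
shift [0.0615 0.0187 0.1839] rows>= 2.337258666674437
```

View pics/g.png

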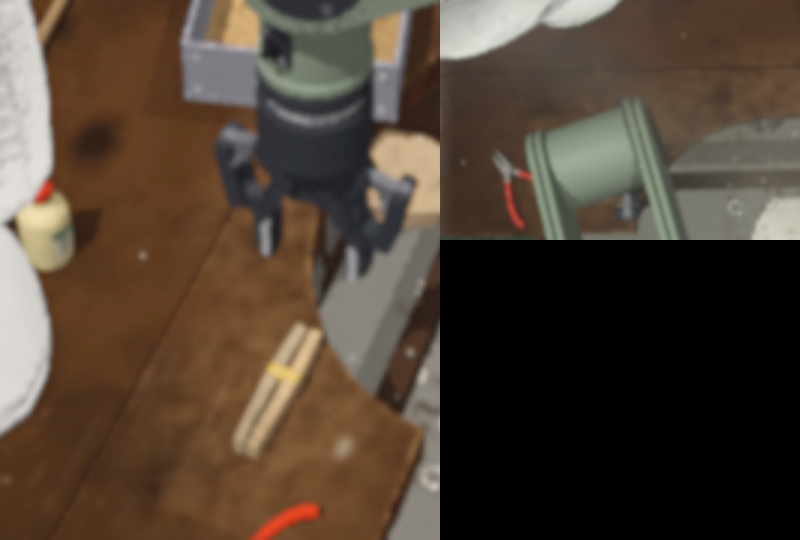

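The fingers are open above the clamp, with the arm clear of the fan and the bottle. Descending in steps.

Emit:
carry_out(increments="0.03 0.009 0.03 0 0 0.001;0.03 0.009 0.04 0 0 0;0 0 0.03 0 0 0;0 0 0.02 0 0 0;0 0 0 0 0 0;0 0 0 0 0 0")

```text
time: 3.3
ee_pos: [0.4998, 0.2774, 0.2195]
tool_rot: [3.141, -0.0, 1.542]
force: [0.5, -0.0, 0.8]
width: 0.0552
gripper_force: 0.0
```

```bash
python3 - <<'E'
from h import *
plan([.499,.2826,.177],1.548)
E
```

```text
at [0.4998 0.2774 0.2195] [ 3.1408 -0.0002  1.542 ] t 3.3
turn [ 0.0001 -0.     -0.001 ] rows>= 0.04027768212296963
shift [ 0.0086 -0.0015  0.0708] rows>= 0.8561890092821592
```

Emit:
carry_out(increments="0.008 -0.0015 0.025 0 0 -0.001;0 0 0.025 0 0 0;0 0 0.015 0 0 0;0 0 0.01 0 0 0;0 0 0 0 0 0;0 0 0 0 0 0")

```text
time: 3.9
ee_pos: [0.4987, 0.2831, 0.1735]
tool_rot: [-3.141, 0.0, 1.55]
force: [0.2, 0.6, 0.4]
width: 0.0556
gripper_force: 0.0
```

Emit:
carry_out(increments="0 0 0 0 0 0;0 0 0 0 0 0;0 0 0 0 0 0;0 0 0 0 0 0;0 0 0 0 0 0;0 0 0 0 0 0", fingers=-1, newtons=40)

```text
time: 4.5
ee_pos: [0.4992, 0.2833, 0.1745]
tool_rot: [3.14, -0.001, 1.55]
force: [0.6, 1.1, 5.4]
width: 0.0236
gripper_force: 39.1
```

Emit:
carry_out(increments="0 0 -0.03 0 0 0;0 0 -0.05 0 0 0;0 0 -0.07 0 0 0;0 0 -0.05 0 0 0;0 0 -0.02 0 0 0;0 0 0 0 0 0")

```text
time: 5.1
ee_pos: [0.4991, 0.2833, 0.3071]
tool_rot: [3.139, -0.001, 1.55]
force: [-0.0, -0.0, -1.3]
width: 0.0236
gripper_force: 38.6
```

Emit:
carry_out(increments="-0.02 0 0 0 0 0.02;-0.03 0 0 0 0 0.02;-0.03 0 0 0 0 0.02;-0.03 0 0 0 0 0.02;0 0 0 0 0 0.02;0 0 0 0 0 0.02;0 0 0 0 0 0.02;0 0 0 0 0 0.02")

```text
time: 5.9
ee_pos: [0.4827, 0.2189, 0.3024]
tool_rot: [-3.14, 0.006, 0.539]
force: [0.2, -0.3, -1.4]
width: 0.0236
gripper_force: 38.5
```

Emit:
carry_out(increments="0 0 0 0 0 0.02;0 0 0 0 0 0.02;0 0 0 0 0 0.01;0 0 0 0 0 0;0 0 0 0 0 0")

```text
time: 6.4
ee_pos: [0.4832, 0.2191, 0.3035]
tool_rot: [3.141, 0.004, 0.231]
force: [-0.4, 0.9, -0.6]
width: 0.0236
gripper_force: 38.5
```

```bash
python3 - <<'E'
from h import *
plan([.6245,-.1112,.29],0.226)
E
```

```text
at [0.4832 0.2191 0.3035] [3.1414 0.0041 0.2314] t 6.4
turn [0.     0.0007 0.0009] rows>= 0.045417010229780376
shift [0.1062 0.5893 0.0225] rows>= 7.190551216449853
```

Emit:
carry_out(increments="0.01 0.055 0 0 0 0;0.011 0.06 0 0 0 0;0.011 0.065 0 0 0 0;0.011 0.065 0 0 0 0;0.011 0.065 0 0 0 0;0.011 0.065 0 0 0 0;0.011 0.065 0 0 0 0;0.011 0.05 0 0 0.0005 0.0009")

```text
time: 7.2
ee_pos: [0.6021, -0.0573, 0.3047]
tool_rot: [-3.141, -0.002, 0.224]
force: [0.1, -0.5, 0.4]
width: 0.0238
gripper_force: 38.6
```

Emit:
carry_out(increments="0.01 0.045 0 0 0 0;0.008 0.045 0 0 0 0;0 0.009 0 0 0 0;0 0 0 0 0 0;0 0 0 0 0 0")

```text
time: 7.7
ee_pos: [0.625, -0.1096, 0.3049]
tool_rot: [-3.14, -0.002, 0.225]
force: [-0.1, 0.8, -1.7]
width: 0.0237
gripper_force: 38.6
```

```bash
python3 - <<'E'
from h import *
plan([.6245,-.1112,.182],0.226)
E
```

```text
at [ 0.625  -0.1096  0.3049] [-3.14   -0.0016  0.2252] t 7.7
turn [-0.0003 -0.0002 -0.0001] rows>= 0.015864014048554174
shift [-0.0014  0.0024  0.2048] rows>= 2.457770029896179
```

Emit:
carry_out(increments="-0.0014 0.0024 0.04 0 0 0;0 0 0.05 0 0 0;0 0 0.05 0 0 0;0 0 0.035 0 0 0;0 0 0.015 0 0 0;0 0 0.01 0 0 0;0 0 0 0 0 0;0 0 0 0 0 0")

```text
time: 8.5
ee_pos: [0.6261, -0.1119, 0.1871]
tool_rot: [3.14, -0.005, 0.225]
force: [-0.1, -0.1, 0.3]
width: 0.0239
gripper_force: 38.6
```

Emit:
carry_out(increments="0 0 0.005 0 0 0;0 0 0.004 0 0 0;0 0 0 0 0 0;0 0 0 0 0 0")

```text
time: 8.9
ee_pos: [0.6255, -0.1121, 0.1804]
tool_rot: [3.142, -0.003, 0.224]
force: [0.7, -0.3, -1.7]
width: 0.0237
gripper_force: 38.6
```

Emit:
carry_out(increments="0 0 0 0 0 0;0 0 0 0 0 0;0 0 0 0 0 0;0 0 0 0 0 0", fingers=0.1)

```text
time: 9.3
ee_pos: [0.6255, -0.112, 0.1804]
tool_rot: [3.141, -0.003, 0.224]
force: [0.8, -0.2, 0.5]
width: 0.0467
gripper_force: 0.0
```

Emit:
carry_out(increments="0 0 -0.02 0 0 0;0 0 -0.04 0 0 0;0 0 -0.06 0 0 0;0 0 -0.08 0 0 0;0 0 -0.08 0 0 0;0 0 -0.08 0 0 0;0 0 -0.06 0 0 0;0 0 0 0 0 0")

```text
time: 10.1
ee_pos: [0.6259, -0.1125, 0.4422]
tool_rot: [3.133, -0.017, 0.225]
force: [-0.2, 0.0, 0.9]
width: 0.0468
gripper_force: 0.0
```

Emit:
carry_out(increments="0 0 -0.02 0 0 -0.0225;0 0 -0.01 0 0 -0.0225;0 0 0 0 0 -0.0225;0 0 0 0 0 -0.0225;0 0 0 0 0 -0.0225;0 0 0 0 0 -0.0225;0 0 0 0 0 -0.0225;0 0 0 0 0 -0.0225", fingers=-1)

```text
time: 10.9
ee_pos: [0.6243, -0.1121, 0.4498]
tool_rot: [3.14, -0.001, 1.361]
force: [-0.3, 0.8, -0.3]
width: 0.0001
gripper_force: 0.0
```

Emit:
carry_out(increments="0 0 0 0 0 -0.0225;0 0 0 0 0 -0.0225;0 0 0 0 0 -0.0225;0 0 0 0 0 -0.0025;0 0 0 0 0 0;0 0 0 0 0 0")

```text
time: 11.5
ee_pos: [0.6245, -0.1121, 0.4502]
tool_rot: [3.139, -0.0, 1.793]
force: [-0.3, -1.0, 0.2]
width: 0.0002
gripper_force: 0.0
```

```bash
cat >> h.py <<'E'
C=np.array([.6178,-.082]); U=np.array([.2239,-.9746]); V=np.array([.9746,.2239])
def pc(u,v,ztip,yaw=1.797): plan([*(C+u*U+v*V),ztip+.173],yaw)
def uv():
    s=status.get_state(); d=s["ee_pos"][:2]-C; print("u",d@U,"v",d@V,"tipz",s["ee_pos"][2]-.173,"F",s["force"],"t",s["time"])
E
python3 - <<'E'
from h import *
pc(.215,-.077,.285)
im=cv2.cvtColor(eyes.get_image("top"),4)[150:300,320:500]; cv2.imwrite("pics/p.png",cv2.resize(im,None,fx=4,fy=4))
E
```

```text
at [ 0.6245 -0.1121  0.4502] [ 3.1388 -0.0002  1.7933] t 11.5
turn [ 0.0004 -0.     -0.0006] rows>= 0.030986024726927082
shift [-0.3068 -0.1281 -0.0131] rows>= 3.9928874003537795
```

View pics/p.png

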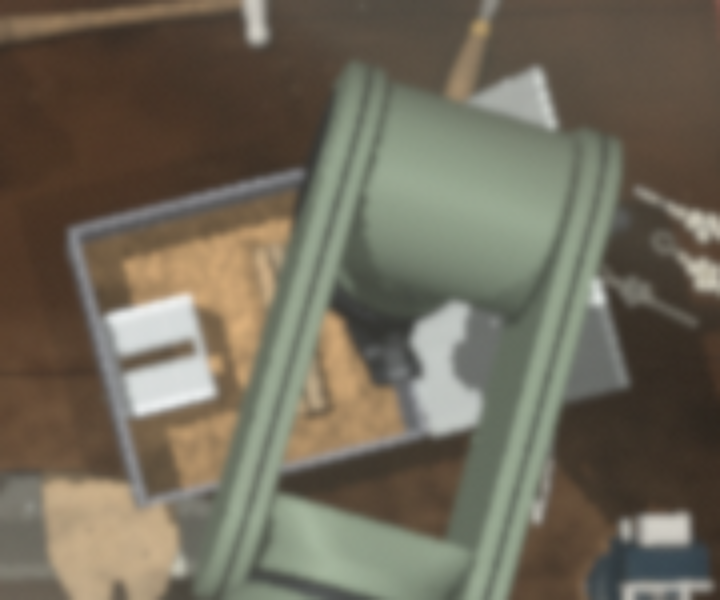

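The clamp lies in the free floor parallel to the bracket, and the lid is unmoved. Going behind the lid.

Emit:
carry_out(increments="0 -0.06 -0.015 0 0 -0.0006;-0.03 -0.06 0 0 0 0;-0.06 -0.008 0 0 0 0;-0.06 0 0 0 0 0;-0.06 0 0 0 0 0;-0.06 0 0 0 0 0;-0.037 0 0 0 0 0;0 0 0 0 0 0")

```text
time: 12.35
ee_pos: [0.5913, -0.3119, 0.4583]
tool_rot: [3.139, 0.001, 1.794]
force: [-0.7, 1.0, -0.5]
width: -0.0001
gripper_force: 0.0
```

Emit:
carry_out(increments="0 0 0.04 0 0 0;0 0 0.05 0 0 0;0 0 0.04 0 0 0;0 0 0 0 0 0;0 0 0 0 0 0")

```text
time: 12.85
ee_pos: [0.5917, -0.308, 0.3812]
tool_rot: [3.139, -0.001, 1.799]
force: [1.1, -0.1, 0.6]
width: -0.0002
gripper_force: 0.0
```

```bash
python3 -c "
from h import *
uv(); pc(.1085,-.077,.205)"
```

```text
u 0.21447004072109022 v -0.07601468369622144 tipz 0.20816113998495578 F [ 1.0624 -0.1308  0.6432] t 12.85
at [ 0.5917 -0.308   0.3812] [ 3.1389 -0.0009  1.7993] t 12.85
turn [ 0.0004 -0.0001  0.0004] rows>= 0.024213822726041875
shift [ 0.1766 -0.0016  0.0053] rows>= 2.120511107367732
```

Emit:
carry_out(increments="0.02 0 0 0 0 0;0.02 0 0 0 0 0;0.02 0 0.002 0 0 0;0.02 0 0.002 0 0 0;0 0 0 0 0 0")

```text
time: 13.35
ee_pos: [0.5818, -0.2627, 0.3844]
tool_rot: [3.131, 0.012, 1.799]
force: [2.2, -5.8, 5.6]
width: 0.0
gripper_force: 3.2
```

Emit:
carry_out(increments="0.02 0 0 0 0 0;0.02 0 0 0 0 0;0.02 0 0 0 0 0;0.02 0 0 0 0 0;0.016 0 0 0 0 0;0 0 0 0 0 0")

```text
time: 13.95
ee_pos: [0.5691, -0.2067, 0.3882]
tool_rot: [3.128, 0.013, 1.799]
force: [-3.1, -3.6, 20.2]
width: 0.0002
gripper_force: 0.9
```

```bash
python3 -c "
from h import *
uv()"
```

```text
u 0.1106315953362656 v -0.07542365330381716 tipz 0.21518503927506477 F [-3.1228 -3.6258 20.1647] t 13.95
```

Emit:
carry_out(increments="0 0 -0.015 0 0 0;0 0 -0.015 0 0 0;0 0 0 0 0 0")

```text
time: 14.25
ee_pos: [0.5679, -0.2061, 0.3996]
tool_rot: [3.135, 0.005, 1.799]
force: [1.4, -4.4, 2.7]
width: 0.0002
gripper_force: 2.0
```

```bash
python3 - <<'E'
from h import *
uv()
im=cv2.cvtColor(eyes.get_image("side"),4)[60:270,240:440]; cv2.imwrite("pics/q.png",cv2.resize(im,None,fx=2.8,fy=2.8))
E
```

```text
u 0.10977505345098958 v -0.0763994587145314 tipz 0.22664046394705212 F [ 1.4131 -4.4171  2.6681] t 14.25
```

View pics/q.png

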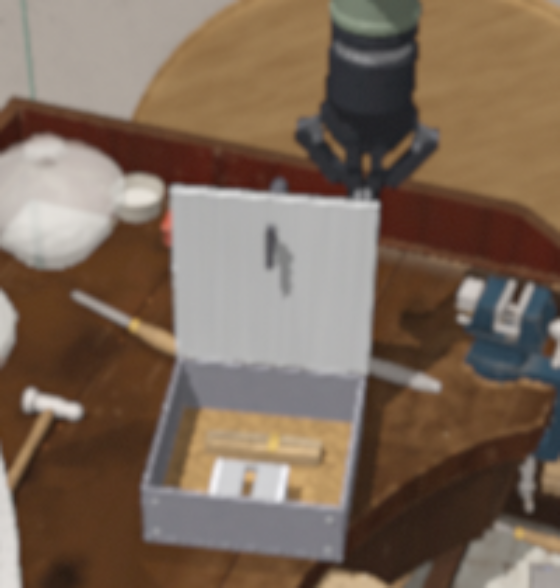

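The lid stands about upright with the fingers on its back near the right edge, and the clamp lies flat. The wing tip at (277,185) is clear of the gripper. Following the arc.

Emit:
carry_out(increments="0.0183 0 0.0012 0 0 0;0.0183 0 0.0012 0 0 0;0.0183 0 0.0012 0 0 0;0.0183 0 0.0012 0 0 0;0.017 0 0.0055 0 0 0;0.017 0 0.0055 0 0 0;0.017 0 0.0055 0 0 0;0.017 0 0.0055 0 0 0")

```text
time: 15.1
ee_pos: [0.5484, -0.1228, 0.3801]
tool_rot: [3.138, 0.001, 1.799]
force: [1.8, -4.6, -0.6]
width: 0.0002
gripper_force: 1.9
```

```bash
python3 -c "
from h import *
uv()"
```

```text
u 0.024260188725388928 v -0.07674025749989498 tipz 0.2071396098498624 F [ 1.7937 -4.5647 -0.5895] t 15.1
```

Emit:
carry_out(increments="0.0152 0 0.01 0 0 0;0.0152 0 0.01 0 0 0;0.0152 0 0.01 0 0 0;0.0152 0 0.01 0 0 0;0.0118 0 0.0139 0 0 0;0.0118 0 0.0139 0 0 0;0.0118 0 0.0139 0 0 0;0.0118 0 0.0139 0 0 0")

```text
time: 15.9
ee_pos: [0.534, -0.0598, 0.3223]
tool_rot: [3.139, 0.0, 1.799]
force: [0.1, -2.1, 1.1]
width: 0.0001
gripper_force: 1.0
```

```bash
python3 -c "
from h import *
uv()"
```

```text
u -0.04042553942909607 v -0.07674247108084228 tipz 0.14925239650705413 F [ 0.0913 -2.0845  1.0511] t 15.9
```

Emit:
carry_out(increments="0.0075 0 0.0167 0 0 0;0.0075 0 0.0167 0 0 0;0.0075 0 0.0167 0 0 0;0.0075 0 0.0167 0 0 0;0.003 0 0.018 0 0 0;0.003 0 0.018 0 0 0;0 0 0 0 0 0")

```text
time: 16.6
ee_pos: [0.5283, -0.0387, 0.2591]
tool_rot: [-3.141, -0.002, 1.799]
force: [-1.5, 0.3, -0.1]
width: -0.0003
gripper_force: 0.0
```

Emit:
carry_out(increments="0.002 0 0.012 0 0 0;0.001 0 0.01 0 0 0;0 0 0.006 0 0 0;0 0 0.004 0 0 0;0 0 0 0 0 0;0 0 0 0 0 0")

```text
time: 17.2
ee_pos: [0.5293, -0.0375, 0.2434]
tool_rot: [3.138, 0.0, 1.799]
force: [-2.9, 0.0, 7.1]
width: -0.0
gripper_force: 3.3
```

```bash
python3 -c "
from h import *
uv()"
```

```text
u -0.06321042389911699 v -0.07628125917919566 tipz 0.07042218804116604 F [-2.8807  0.0288  7.1299] t 17.2
```

Emit:
carry_out(increments="0 0 0.003 0 0 0;0 0 0 0 0 0;0 0 0.002 0 0 0;0 0 0 0 0 0")

```text
time: 17.6
ee_pos: [0.5295, -0.0374, 0.2432]
tool_rot: [3.139, 0.0, 1.799]
force: [-9.7, 2.4, 24.2]
width: -0.0001
gripper_force: 12.2
```

Emit:
carry_out(increments="0 0 -0.03 0 0 0;0 0 -0.06 0 0 0;0 -0.04 -0.06 0 0 0;0 -0.07 -0.04 0 0 0;0 -0.07 0 0 0 0;0 -0.07 0 0 0 0;0 0 0 0 0 0", fingers=0.0)

```text
time: 18.3
ee_pos: [0.3782, -0.071, 0.3514]
tool_rot: [-3.141, -0.002, 1.797]
force: [0.8, -0.0, -0.7]
width: 0.0427
gripper_force: 0.0
```

```bash
python3 - <<'E'
from h import *
uv()
t=cv2.cvtColor(eyes.get_image("top"),4); s=cv2.cvtColor(eyes.get_image("side"),4)
X=[*(C-.0575*U),.11]; print(proj("top",X),proj("side",X))
o=np.zeros((600,800,3),np.uint8); o[:480,:400]=cv2.resize(t[190:286,330:410],None,fx=5,fy=5,interpolation=3); o[:480,400:]=cv2.resize(s[165:261,290:370],None,fx=5,fy=5,interpolation=3)
cv2.imwrite("pics/hd.png",o)
E
```

```text
u -0.06435442553360242 v -0.23101723941499502 tipz 0.17837590492151256 F [ 0.806  -0.0092 -0.7148] t 18.3
[360.5457 237.1409] [328.3935 215.2052]
```

View pics/hd.png

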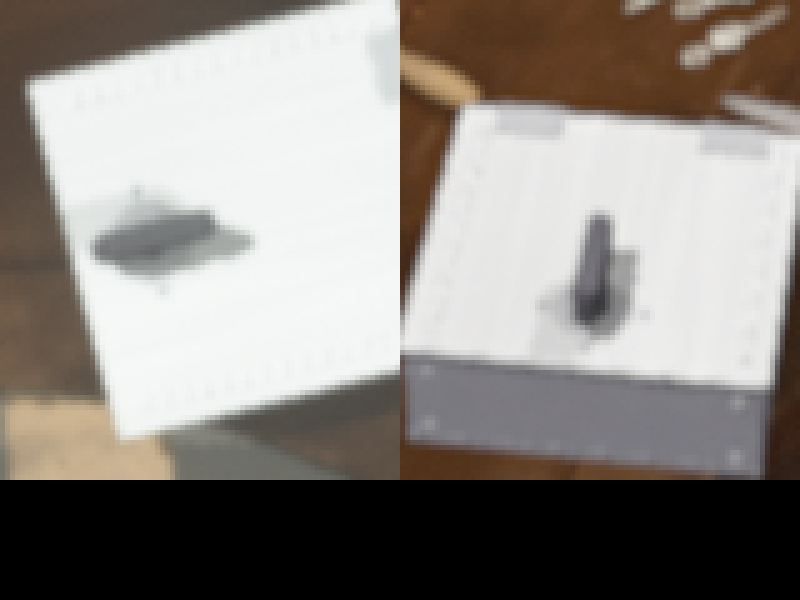

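The lid is fully shut. In the top view the wing lies along the case's x, centred at (360.6,237), which matches the predicted head position of (360.5,237.1). Going to grasp it.

```bash
python3 -c "
from h import *
pc(-.0575,0,.15)"
```

```text
at [ 0.382  -0.0715  0.353 ] [3.1372 0.0006 1.7976] t 18.4
turn [0.0007 0.0001 0.0001] rows>= 0.029948534818326225
shift [-0.0093  0.3791  0.05  ] rows>= 4.59028511359143
```

Emit:
carry_out(increments="-0.0093 0.06 0 0 0 0;0 0.065 0 0 0 0;0 0.065 0 0 0 0;0 0.065 0 0 0 0;0 0.065 0 0 0 0;0 0.059 0.03 0 0 0;0 0 0.02 0 0 0;0 0 0 0 0 0", newtons=90)

```text
time: 19.2
ee_pos: [0.6057, -0.0246, 0.3199]
tool_rot: [-3.139, -0.003, 1.8]
force: [-0.5, -0.1, -0.8]
width: 0.0427
gripper_force: 0.0
```

Emit:
carry_out(increments="0 0 0 0 0 0")

```text
time: 19.3
ee_pos: [0.6053, -0.0252, 0.3228]
tool_rot: [3.14, -0.001, 1.799]
force: [0.2, 1.0, -0.6]
width: 0.0425
gripper_force: 0.0
```

```bash
python3 -c "
from h import *
uv();pc(-.0575,0,.09)"
```

```text
u -0.05816184086173686 v 0.0005052172585578204 tipz 0.14976295617997987 F [ 0.1773  0.9903 -0.6346] t 19.3
at [ 0.6053 -0.0252  0.3228] [ 3.1404 -0.0007  1.7993] t 19.3
turn [ 0.0002 -0.0001  0.0004] rows>= 0.01827453091949763
shift [-0.0011 -0.0008  0.0996] rows>= 1.195375426544392
```

Emit:
carry_out(increments="-0.001 -0.001 0.03 0 0 0;0 0 0.03 0 0 0;0 0 0.02 0 0 0;0 0 0.02 0 0 0;0 0 0 0 0 0")

```text
time: 19.8
ee_pos: [0.6043, -0.0261, 0.2622]
tool_rot: [3.141, -0.001, 1.799]
force: [-0.6, -0.6, -0.0]
width: 0.0426
gripper_force: 0.0
```

Emit:
carry_out(increments="0 0 0 0 0 0;0 0 0 0 0 0;0 0 0 0 0 0;0 0 0 0 0 0;0 0 0 0 0 0", fingers=-1)

```text
time: 20.3
ee_pos: [0.6057, -0.0262, 0.2646]
tool_rot: [3.136, 0.001, 1.799]
force: [0.3, -0.4, 3.6]
width: 0.0117
gripper_force: 89.5
```

Emit:
carry_out(increments="0 0 0.005 0 0 0;0 0 0.005 0 0 0;0 0 0.005 0 0 0;0 0 0.004 0 0 0;0 0 0 0 0 0;0 0 0 0 0 0")

```text
time: 20.9
ee_pos: [0.6059, -0.0261, 0.2537]
tool_rot: [3.137, 0.001, 1.799]
force: [-1.8, 0.6, 10.0]
width: 0.0118
gripper_force: 90.7
```

Emit:
carry_out(increments="0 0 0.0015 0 0 0;0 0 0 0 0 0;0 0 0 0 0 0.01;0 0 0 0 0 0.015;0 0 0 0 0 0.015;0 0 0 0 0 0.015")

```text
time: 21.5
ee_pos: [0.6059, -0.0261, 0.2534]
tool_rot: [3.137, -0.001, 1.45]
force: [-3.3, 0.2, 12.5]
width: 0.0117
gripper_force: 90.9
```

Emit:
carry_out(increments="0 0 0 0 0 0.018;0 0 0 0 0 0.018;0 0 0 0 0 0.018;0 0 0 0 0 0.018;0 0 0 0 0 0.018;0 0 0 0 0 0.018;0 0 0 0 0 0.018;0 0 0 0 0 0")

```text
time: 22.3
ee_pos: [0.6059, -0.0262, 0.2534]
tool_rot: [3.138, -0.004, 0.66]
force: [-2.9, 0.6, 11.0]
width: 0.0117
gripper_force: 90.9
```

Emit:
carry_out(increments="0 0 0 0 0 0.018;0 0 0 0 0 0.018;0 0 0 0 0 0.018;0 0 0 0 0 0.0165;0 0 0 0 0 0;0 0 0 0 0 0")

```text
time: 22.9
ee_pos: [0.6059, -0.0263, 0.2534]
tool_rot: [3.14, -0.005, 0.219]
force: [-3.3, 0.4, 11.3]
width: 0.0119
gripper_force: 90.9
```

Emit:
carry_out(increments="0 0 -0.003 0 0 0;0 0 -0.004 0 0 0;0 0 -0.004 0 0 0;0 0 0 0 0 0;0 0 0 0 0 0")

```text
time: 23.4
ee_pos: [0.6058, -0.0262, 0.259]
tool_rot: [3.14, -0.005, 0.219]
force: [-1.0, -1.2, 7.1]
width: 0.0118
gripper_force: 90.1
```

Emit:
carry_out(increments="0 0 0 0 0 0;0 0 0 0 0 0;0 0 0 0 0 0;0 0 0 0 0 0;0 0 0 0 0 0", fingers=0)

```text
time: 23.9
ee_pos: [0.6051, -0.026, 0.2574]
tool_rot: [-3.141, -0.002, 0.219]
force: [0.2, -0.0, 0.6]
width: 0.0431
gripper_force: 0.0
```

Emit:
carry_out(increments="0 0 -0.03 0 0 0;0 0 -0.05 0 0 0;0 0 -0.06 0 0 0;-0.05 0 -0.04 0 0 0;-0.08 0 0 0 0 0;-0.08 0 0 0 0 0;-0.08 0 0 0 0 0;-0.06 0 0 0 0 0")

```text
time: 24.7
ee_pos: [0.3974, -0.0716, 0.3647]
tool_rot: [-3.141, -0.002, 0.219]
force: [0.9, 0.0, 1.1]
width: 0.043
gripper_force: 0.0
```

```bash
python3 - <<'E'
from h import *
uv()
t=cv2.cvtColor(eyes.get_image("top"),4); s=cv2.cvtColor(eyes.get_image("side"),4)
o=np.zeros((600,800,3),np.uint8); o[:480,:400]=cv2.resize(t[190:286,330:410],None,fx=5,fy=5,interpolation=3); o[:480,400:]=cv2.resize(s[165:261,290:370],None,fx=5,fy=5,interpolation=3)
cv2.imwrite("pics/end.png",o)
E
```

```text
u -0.059454983750115216 v -0.21246661752887055 tipz 0.19174572597363976 F [0.9384 0.0021 1.0574] t 24.7
```

View pics/end.png

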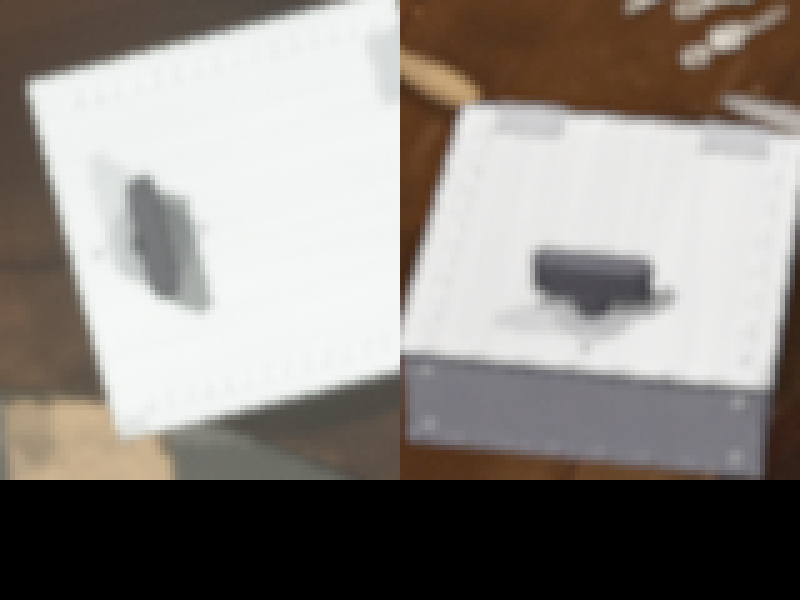

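The wing now lies along the case's y (top crop, from (142,180) to (168,295)) and stays there after release. The lid is flat and the robot is clear of everything.

```bash
python3 -c "
from cell import order
print(order.sign_off())"
```

```text
the job is handed in; nothing more can be done
None
```

The clamp lies flat in the case, the lid is shut, and the wing head stayed locked across the lid after a quarter turn clockwise; I left the tweezers, pliers and oil bottle alone and handed the job in at about 25 s.

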